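# Reset the hotplate's safety cut-out

## Robot

A 6-joint arm with a two-finger parallel gripper is mounted at the origin on the work surface. World frame = base frame: x ahead of the robot, y to its left, z up, the work surface at z = 0. Lengths are in m, angles in rad, forces in N, time in s.
With the tool pointing down it reaches from about 0.35 to 0.975 m from the base axis. Payload 7.1 kg.
Tool frame: the origin (TCP) lies midway between the tips of the shut fingers; the grasp point (between the pads) lies 19 mm behind it; z points along the fingers, y is the line along which they close (so a half turn about z gives the same grasp; the last joint's range is limited). The gripper opens to 88 mm and grips with 3 to 60 N. Pads are 20 mm wide; open, the fingers measure 115 mm over their backs; the gripper's body (75 mm by 178 mm) begins 61 mm behind the grasp point.
Start: joints at [-0.019, 0.423, 1.63, -0, 1.089, -0.019], TCP at [0.625, 0, 0.223] pointing down, gripper open.
Joint ranges: [-3, 3], [-0.9, 2.11], [0.09, 2.58], [-1.31, 4.45], [0.11, 2.69], [-2.54, 2.54]. Speed limits (rad/s): [2.39, 2.39, 3.01, 3.14, 3.14, 3.14].

## Interface

Orientations are given as a unit quaternion [w, x, y, z].
In Python, from station import manip, kin, viewer, nets gives the robot as it stands. Calls block until the motion is done:
- manip.move_pose(position, orientation): joint-space move of the TCP to a pose.
- manip.movel(position, frame=None, v=0.15, until_force=None): straight line of the TCP; frame=None keeps the orientation; v is the mean speed in m/s. With until_force (N) it stops when the force on the tool has changed by that much, and returns True; else False.
- manip.movej(angles): joint-space move.
- manip.command_gripper(opening): opening from 0.0 (shut) to 1.0 (fully open); the grip force is fixed at half the most; returns when the fingers have stopped.
- manip.wait(seconds).
- kin.inverse_kinematics(position, orientation): joint angles nearest the present ones, or None.
- viewer.read_camera(name): name is "scene" or "side" or "wrist"; returns the picture (480x640x3 uint8, red, green, blue); there is no depth.
- viewer.camera_info(name): a dict with "intrinsics" (3x3 intrinsics, pixels), "T" (4x4, takes a point from camera to world coordinates); the wrist camera has in their place "tool_from_camera" (4x4, takes a point from camera to tool coordinates, whose origin is the TCP and whose axes are the flange's). Camera axes: x right, y up, looking along -z (the intrinsics and any distortion apply to the point x, -y, -z); pixel columns grow to the right and rows downward; lengths in m; the calibration is good to about 2 mm. The wrist camera is an equidistant fisheye: a pixel r from the principal point sees the ray r / f radians off the axis. A picture is of the moment at which its call begins: read the wrist's pose just before it. camera_info takes no time and is no camera call.
A pose or a line that the arm cannot do raises manip.MotionError and nothing moves.
- manip.job_done(): hands the job in; it is judged then, once.
Trained networks look in the newest picture that a camera, given by its name, has taken for a name from the list of things; names that differ only in an ending like _2 or _b are one class to them, and where a whole thing is asked for, a point or a joint stands for the part that bears it (a point fixed in the world has none). Each returns a list of dicts, best first, with "conf" (0 to 1); they miss things now and then, are a little off and sometimes report something else, mostly with a low value. They report only what shows in the picture. A call takes as long as a camera call.
- nets.recognise(camera, query): "bbox" ([centre column, centre row, width, height] in pixels, round what is visible of it).
Readings, each from a call of its own:
- manip.get_time(): time.
- manip.get_joint_pos(): joint angles.
- manip.get_qvel(): joint speeds.
- manip.get_effort(): joint torques, N m.
- manip.get_tcp_pos(): TCP position.
- manip.get_ee_rot(): TCP orientation.
- manip.get_ft_force(): force on the tool from outside, world axes, zero at the start.
- manip.get_ft_torque(): the same for the moment, N m.
- manip.get_grip_width(): opening from 0.0 (shut) to 1.0 (fully open).
- manip.get_finger_force(): force on a finger pad.
Only numpy, scipy, OpenCV 4.12 (cv2) and the standard library are available. Lean on these libraries where they do the work, as an engineer would, in place of code of your own. Each camera call takes 0.05 s, during which the arm holds its last target. There are 200 camera calls.

## Task

The hotplate's safety cut-out has tripped. On the cream box with the sliding steel dust cover, slide the cover all the way aside, press the button beneath it right down for a moment, then slide the cover fully back over the button and let go. The stirrer standing beside it has a similar button in the open: do not press that one.

Things in the scene. Friction and masses are not known exactly. Their poses are not given: they have to be found in the camera images.
- cutout: Safety cut-out box, cream, fixed, 110 (x) x 170 (y) x 66 mm high, guide strips at x +-54 mm to z 73 mm; origin centre of underside. Stands left or right in front of the robot, turned up to 0.5 rad; the stirrer is on the other side, centres at least 240 mm apart. The half at its -y end holds the button in an open-topped recess (x -45 to 45, y -75 to 0, floor z 45 mm); the +y half is solid.
- cover (a joint): Flat steel cover, 100 (x) x 76 (y) mm, z 67 to 71 mm in the box frame; a black grip block 40 (x) x 14 (y) mm rises from its centre to z 97 mm: pinch or push its y faces. Value: m slid to the box's +y, 0 closed, 0.075 open at its stop; centre at box (0, -0.038 + value). Starts 0 to 0.006, slides with about 2 N, stays where left. From 0.053 the button is all uncovered.
- reset (a joint): Grey round push button under the cover, 30 mm across, its axis upright at (0, -38) mm in the box frame, its top at z 63 mm when up. Value: m pressed down, 0 = up, 0.006 = right down, which takes 5 N; it springs back up when let go.
- stir_key (a joint): Uncovered button on the stirrer, 24 mm across, 0 = up, 0.005 = down (4 N); not to be pressed. The stirrer is a white box 150 x 120 x 45 mm with a loose glass beaker on its plate, up to 138 mm high; the button is at its near right corner seen from the robot. A brown bottle (120 mm high) and a metal tin (48 mm) stand beyond both boxes.

How it is judged:
By the outcome, as a careful person would: the job done as asked, in the order asked, and still so for the second after the job is handed in, with the robot touching nothing.
It also fails if it takes over 42 s, if anything falls off the work surface, if the arm or the gripper's body presses on something with over 40 N, if the wrist force passes 120 N, or if a joint passes its speed limit or range.

## Working session

There is one attempt and no reset: what is moved stays moved. The work goes in short steps, each a Python script; the robot and the scene stay as the last script left them, time stands still between calls to the robot, and variables do not carry over. Pictures are saved under pics/ and viewed, at most 10 in all, crops included, and the job is handed in when it is done.

```bash
mkdir -p pics
python3 - <<'E'
from station import manip,kin,viewer,nets
import cv2,numpy as np
for c in("scene","side"):
    im=viewer.read_camera(c); cv2.imwrite(f"pics/{c}0.png",im[:,:,::-1])
    i=viewer.camera_info(c); print(c,np.round(i["intrinsics"],1).tolist(),np.round(i["T"],3).tolist(),[k for k in i])
    for q in("cutout","cover","stir_key"):
        print(q,[(np.round(d["bbox"]).tolist(),round(d["conf"],2)) for d in nets.recognise(c,q)[:3]])
print(viewer.camera_info("wrist"),manip.get_time(),manip.get_ee_rot())
E
```

```text
scene [[550.4, 0.0, 313.4], [0.0, 550.4, 245.1], [0.0, 0.0, 1.0]] [[0.362, -0.73, 0.58, 1.097], [0.932, 0.289, -0.218, -0.244], [-0.009, 0.62, 0.785, 0.836], [0.0, 0.0, 0.0, 1.0]] ['intrinsics', 'T']
cutout [([249.0, 279.0, 118.0, 96.0], 0.75)]
cover [([233.0, 276.0, 64.0, 59.0], 0.82)]
stir_key []
side [[501.5, 0.0, 316.5], [0.0, 501.5, 244.1], [0.0, 0.0, 1.0]] [[0.958, 0.165, -0.233, 0.36], [-0.285, 0.603, -0.745, -0.589], [0.018, 0.781, 0.625, 0.543], [0.0, 0.0, 0.0, 1.0]] ['intrinsics', 'T']
cutout [([347.0, 323.0, 134.0, 143.0], 0.78)]
cover [([352.0, 320.0, 100.0, 59.0], 0.97)]
stir_key [([276.0, 208.0, 14.0, 12.0], 0.48)]
{'intrinsics': array([[371.64829954,   0.        , 319.92372474],
       [  0.        , 371.64829954, 239.0185701 ],
       [  0.        ,   0.        ,   1.        ]]), 'tool_from_camera': array([[ 1.04572650e-03,  9.60330909e-01,  2.78860991e-01,
         7.62175639e-02],
       [ 9.99999379e-01, -8.96498877e-04, -6.62660867e-04,
        -5.59919415e-04],
       [-3.86375147e-04,  2.78861510e-01, -9.60331250e-01,
        -1.60946102e-01],
       [ 0.00000000e+00,  0.00000000e+00,  0.00000000e+00,
         1.00000000e+00]])} 0.4 [-8.59248536e-05  7.07091659e-01  7.07121893e-01 -7.79157056e-05]
```

View pics/scene0.png

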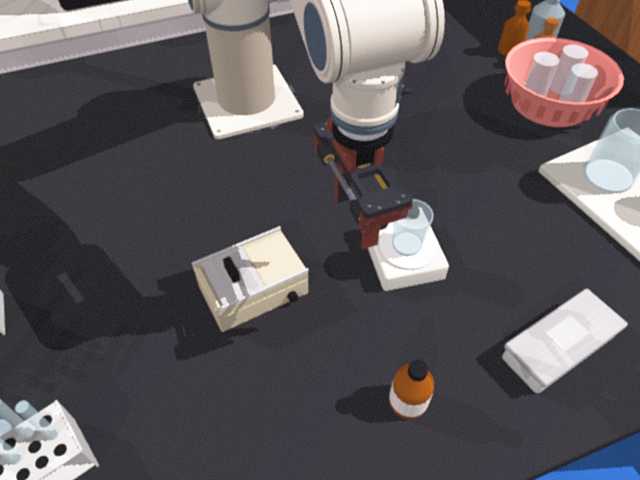

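View pics/side0.png

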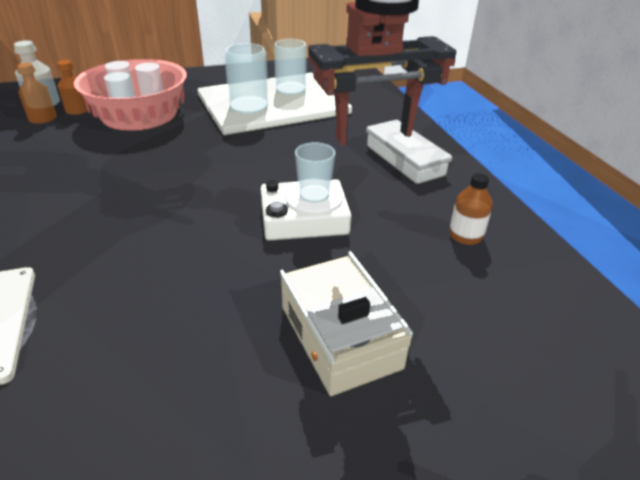

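The scene view shows the cream box at about (250,278), with its cover at the left (-y) end. The side view shows it at (347,320), with the black grip at (353,310). The stirrer is on the other side. I'll zoom in for the corner pixels.

Run:
```python
import cv2,numpy as np
a=cv2.imread("pics/side0.png")[245:395,265:425];b=cv2.imread("pics/scene0.png")[220:335,180:320]
a=cv2.resize(a,None,fx=4,fy=4,interpolation=cv2.INTER_CUBIC);b=cv2.resize(b,None,fx=5,fy=5,interpolation=cv2.INTER_CUBIC)
cv2.imwrite("pics/ca.png",a);cv2.imwrite("pics/cb.png",b)
```

```text
(no output)
```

View pics/ca.png

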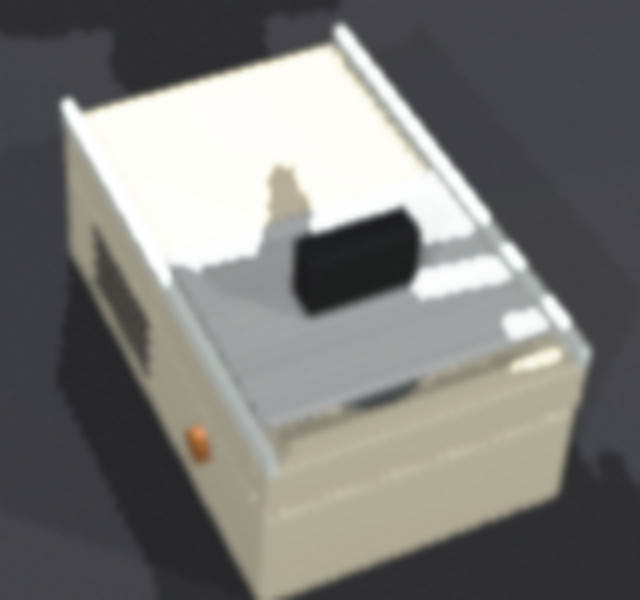

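View pics/cb.png

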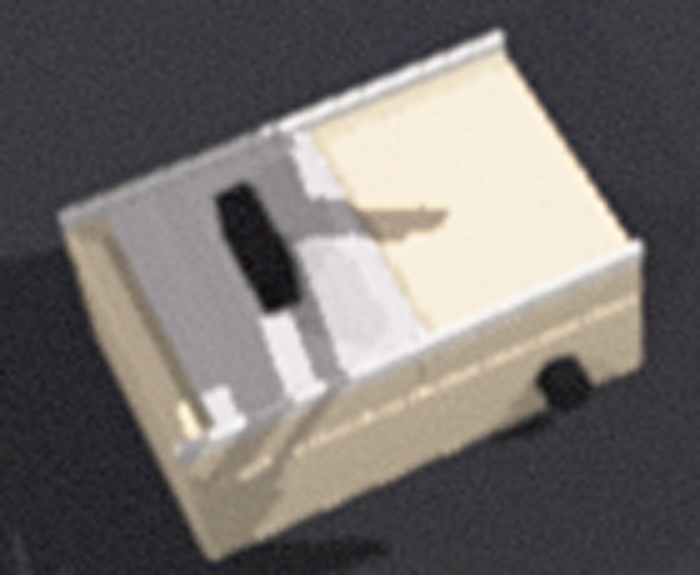

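```bash
cat > h.py <<'E'
from station import manip,kin,viewer,nets
import cv2,numpy as np
from scipy.optimize import least_squares
from scipy.spatial.transform import Rotation as R
def proj(c,P):
    i=viewer.camera_info(c);T=np.linalg.inv(i["T"]);p=np.asarray(P)@T[:3,:3].T+T[:3,3]
    q=np.c_[p[:,0],-p[:,1],-p[:,2]]@i["intrinsics"].T
    return q[:,:2]/q[:,2:]
def world(p,B):
    x,y,t=p[:3];B=np.atleast_2d(B);c,s=np.cos(t),np.sin(t)
    return np.c_[x+c*B[:,0]-s*B[:,1],y+s*B[:,0]+c*B[:,1],B[:,2]]
E
python3 - <<'E'
from h import *
X,Y=.055,.085
side=[((68,102),(-X,Y,.073)),((340,27),(X,Y,.073)),((588,352),(X,-Y,.073)),((272,468),(-X,-Y,.073)),((266,600),(-X,-Y,0)),((558,497),(X,-Y,0)),((72,255),(-X,Y,0))]
sc=[((63,213),(-X,-Y,.073)),((502,35),(-X,Y,.073)),((640,245),(X,Y,.073)),((185,453),(X,-Y,.073)),((212,558),(X,-Y,0)),((640,368),(X,Y,0))]
a=np.array([s[0] for s in side])/4+[265,245];A=np.array([s[1] for s in side])
b=np.array([s[0] for s in sc])/5+[180,220];B=np.array([s[1] for s in sc])
f=lambda p:np.r_[(proj("side",world(p,A))-a).ravel(),(proj("scene",world(p,B))-b).ravel()]
best=least_squares(f,[.6,-.2,0],loss="soft_l1");p=best.x
print(p,np.round(f(p).reshape(-1,2),1).tolist())
np.save("pose.npy",p)
g=np.array([[358/4+265,234/4+245]])
r=least_squares(lambda s:(proj("side",world(p,[0,-.038+s[0],.097]))-g).ravel(),[0.]);print(r.x,r.fun)
# key
for s in (0,.075): print(world(p,[0,-.038+s,.097]))
E
```

```text
[ 0.53573109 -0.1499309   0.1267913 ] [[-1.0, 0.2], [0.9, -0.2], [1.3, -0.5], [-0.3, -1.4], [-1.0, 2.6], [1.2, 0.2], [-0.7, -1.5], [-0.8, -0.0], [-0.3, -0.8], [0.7, 0.3], [-1.0, -0.1], [-0.1, 1.2], [1.3, -0.7]]
[0.00572267] [ 0.83632485 -0.58125057]
[[ 0.54053626 -0.18762586  0.097     ]]
[[ 0.53105237 -0.11322791  0.097     ]]
```

```bash
cat >> h.py <<'E'
def quat(p,sgn):
    t=p[2];y=sgn*np.array([-np.sin(t),np.cos(t),0]);z=np.array([0,0,-1.])
    q=R.from_matrix(np.c_[np.cross(y,z),y,z]).as_quat();return q[[3,0,1,2]]
def at(p,y,z,x=0): return world(p,[x,y,z])[0]
def snap(c,n): cv2.imwrite(f"pics/{n}.png",viewer.read_camera(c)[:,:,::-1])
def slid(p): # TCP in the box frame
    d=manip.get_tcp_pos()-np.array([p[0],p[1],0]);c,s=np.cos(p[2]),np.sin(p[2])
    return np.round([c*d[0]+s*d[1],-s*d[0]+c*d[1],d[2]],4)
E
python3 - <<'E'
from h import *
p=np.load("pose.npy"); g=-.034
c=[]
for s in(1,-1):
    j=kin.inverse_kinematics(at(p,g,.15),quat(p,s));print(s,j)
    if j is not None:c.append((max(abs(np.array(j)-manip.get_joint_pos())),s))
s=min(c)[1];np.save("sgn.npy",s)
manip.move_pose(at(p,g,.15),quat(p,s))
print("hit",manip.movel(at(p,g,.077),v=.1,until_force=8),slid(p))
manip.command_gripper(0)
print(manip.get_grip_width()*88,manip.get_finger_force(),manip.get_ft_force(),manip.get_time())
print("stop",manip.movel(at(p,.046,.077),v=.04,until_force=15),slid(p),manip.get_ft_force(),manip.get_time())
snap("side","s1");snap("scene","s2")
E
```

```text
1 [-3.48681388e-01  4.38546978e-01  1.80438271e+00 -4.44089210e-16
  8.98662968e-01 -2.04626901e+00]
-1 [-3.48681388e-01  4.38546978e-01  1.80438271e+00 -4.44089210e-16
  8.98662968e-01  1.09532364e+00]
hit False [ 0.0004 -0.0341  0.0774]
13.634188750391022 30.00009834766388 [-0.30154057  0.44434846  0.35013863] 3.4417
stop True [0.     0.0364 0.0769] [-0.78810707 -2.7815026   2.81767458] 5.0167
```

Run:
```python
from h import *
p=np.load("pose.npy")
manip.command_gripper(0.6)
manip.movel(at(p,.0364,.15),v=.15)
snap("side","s3");a=cv2.imread("pics/s3.png")[235:405,255:435]
b_=None;snap("scene","s4");b=cv2.imread("pics/s4.png")[210:340,170:330]
cv2.imwrite("pics/v1.png",np.hstack([cv2.resize(a,(400,400)),cv2.resize(b,(400,400))]))
print(manip.get_time())
```

```text
6.625
```

View pics/v1.png

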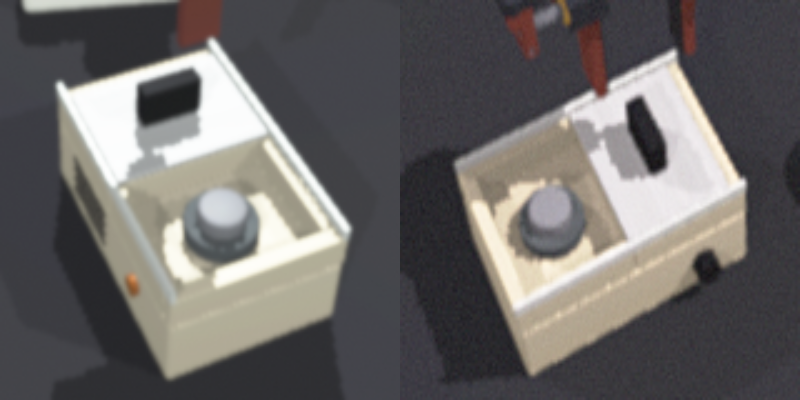

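The cover is fully open. The grey button is clear in the recess, at crop pixels (222,215) on the left and (550,210) on the right. Next I press it with the fingers shut.

Run:
```python
from h import *
p=np.load("pose.npy")
manip.command_gripper(0)
manip.movel(at(p,-.038,.15),v=.15)
manip.movel(at(p,-.038,.072),v=.12)
print("touch",manip.movel(at(p,-.038,.058),v=.02,until_force=3),slid(p))
print("press",manip.movel(at(p,-.038,.050),v=.012,until_force=10),slid(p),manip.get_ft_force())
manip.wait(.3);print(slid(p),manip.get_ft_force());snap("side","s5");print(manip.get_time())
```

```text
touch True [ 0.0005 -0.0383  0.0629]
press True [ 0.0005 -0.0383  0.0613] [-1.09770597  1.13286367  6.71772774]
[ 0.0005 -0.0383  0.0613] [-1.1430781   0.41382189  6.7044401 ]
10.2917
```

Only about 1.7 mm of travel so far, so I'll push further.

Run:
```python
from h import *
p=np.load("pose.npy")
for z in (.0595,.058,.0568,.0556):
    print(manip.movel(at(p,-.038,z),v=.01,until_force=18),slid(p),manip.get_ft_force())
    if manip.get_ft_force()[2]>16: break
manip.wait(.4);print(slid(p),manip.get_ft_force(),manip.get_time())
```

```text
True [ 0.0005 -0.0383  0.0613] [-1.54737017 -0.21365803  7.7559083 ]
True [ 0.0005 -0.0383  0.0613] [-1.55316638  0.3821951   9.07145231]
True [ 0.0005 -0.0383  0.0613] [-2.0110214   0.75987194  8.14271838]
True [ 0.0005 -0.0383  0.0613] [-1.71371943  0.70587489  9.20553711]
[ 0.0005 -0.0383  0.0613] [-2.14193708 -0.01639117  9.53602188] 11.8
```

Run:
```python
from h import *
snap("scene","s6")
a=cv2.imread("pics/s5.png")[165:405,225:465];b=cv2.imread("pics/s6.png")[150:340,140:330]
cv2.imwrite("pics/v2.png",np.hstack([cv2.resize(a,(400,400),interpolation=2),cv2.resize(b,(400,400),interpolation=2)]))
print(manip.get_grip_width()*88,manip.get_finger_force(),manip.get_ft_torque())
```

```text
0.20142275539857302 4.623220595531166 [1.46641364e-01 5.20266306e-01 4.86674316e-04]
```

View pics/v2.png

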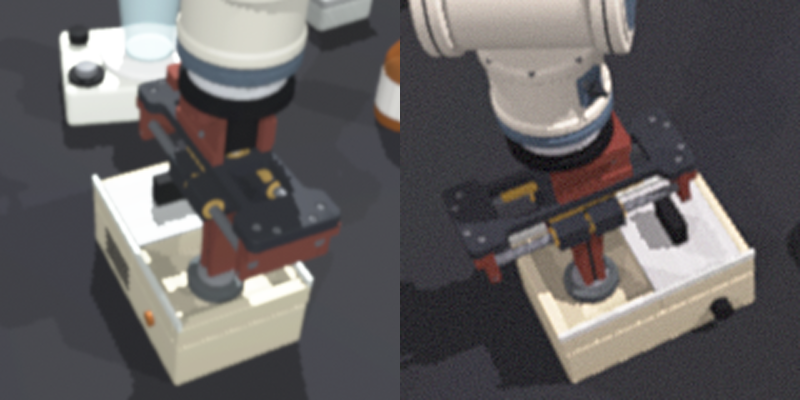

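The fingertips are on the button, at (215,275) left and (592,275) right, and nothing else is touching. Force against height while lifting will show how far it went.

Run:
```python
from h import *
p=np.load("pose.npy")
print(manip.get_time())
for z in (.0625,.0635,.0645,.066,.068,.071):
    manip.movel(at(p,-.038,z),v=.03);print(slid(p),np.round(manip.get_ft_force(),2))
print(manip.get_time())
```

```text
11.85
[ 0.0004 -0.0382  0.0627] [ 2.34 -0.55  4.52]
[ 0.0004 -0.0382  0.0636] [ 2.18 -1.53  3.43]
[ 0.0001 -0.038   0.0645] [ 1.56 -1.15  3.29]
[-0.0003 -0.0379  0.0659] [ 0.96 -0.25  2.56]
[-0.0008 -0.0376  0.0677] [ 0.7  -0.05 -0.26]
[-0.0001 -0.0379  0.0711] [0.6  0.05 0.65]
13.35
```

The spring force runs from about z 0.0673 down to a hard stop at 0.0613. That is exactly 6 mm of travel, with a steady 9 N at the bottom, so the button went right down. Now I close the cover.

Run:
```python
from h import *
p=np.load("pose.npy")
manip.movel(at(p,-.038,.15),v=.15)
manip.command_gripper(0.6)
manip.movel(at(p,.0364,.15),v=.15)
print("hit",manip.movel(at(p,.0364,.079),v=.1,until_force=8),slid(p))
manip.command_gripper(0);print(manip.get_grip_width()*88)
print("stop",manip.movel(at(p,-.047,.079),v=.04,until_force=15),slid(p),manip.get_ft_force())
manip.command_gripper(0.6)
manip.movel(at(p,-.038,.16),v=.15)
manip.movel(at(p,.09,.25),v=.25)
print(manip.get_time())
snap("side","s7");snap("scene","s8")
a=cv2.imread("pics/s7.png")[235:405,255:435];b=cv2.imread("pics/s8.png")[210:340,170:330]
cv2.imwrite("pics/v3.png",np.hstack([cv2.resize(a,(400,400),interpolation=2),cv2.resize(b,(400,400),interpolation=2)]))
```

```text
hit False [0.0003 0.0361 0.0793]
14.048124966091732
stop True [ 0.     -0.0387  0.0791] [-1.1590589   2.37175051  4.67183448]
21.0583
```

View pics/v3.png

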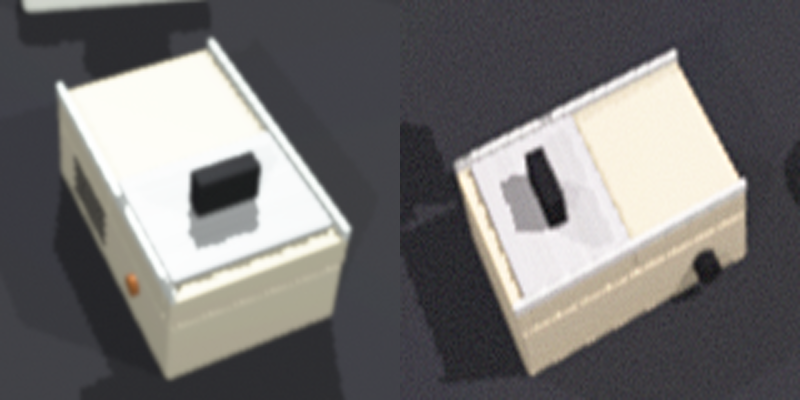

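The cover is fully closed: the grip is at (225,182) left and (545,187) right, and the cover edge sits against the -y end. Its 75 mm stop-to-stop travel matches, and the gripper is clear.

```bash
python3 -c "
from station import manip
print(manip.job_done())"
```

```text
the job is handed in; nothing more can be done
None
```

I slid the cover fully open, pressed the reset button right down (6 mm), slid the cover fully closed again and handed the job in at about 21 s, with the stirrer button untouched.

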